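# Knock a stuck heel block out of its holding nest with the stirrup

### The job

The dark wooden block is stuck flush in the nest of the bench bracket. Take the knockout stirrup by its handle, bring it round the free end of the bracket so that its rod is underneath, feel for the hidden hole in the underside and pull the rod up through it until the block stands well proud of the nest; then lower the stirrup, take it off and stand it upright on the bench clear of the bracket. Lastly lift the block out and lay it flat, inlay lines up, in the plywood tray, leaving the bottle, the carved heel and the chisel alone.

Things in the scene. Friction and masses are not known exactly. Their poses are not given: they have to be found in the camera images.
- bracket: Fixed bracket: green pillar on a dark base holding an aluminium nest block overhanging the bench. Origin on the bench (z 0) straight below the nest centre; x runs from the block's free end towards the pillar, z up. Block x -60 to 120 mm, 72 mm wide, z 103 to 137 mm. Pillar and base (80 wide) begin at x = 52 mm; all below the overhang is free.
- free_end (a point): Middle of the overhanging block's free end, top edge: 60 mm from the nest centre, 137 mm above the bench. Axes as the bracket's; the stirrup is slid on from here, along +x.
- nest_top (a point): Centre of the nest's mouth, level with the block's top, 137 mm above the bench. Pocket 66 x 36 x 24 mm deep (floor at 113 mm), window 50 x 18 mm in its floor. Sprung rubber grips in the long sides, 3 to 14 mm below the top, hold the wooden block: up to 15 N to move it, and it stays at any height while still between them.
- plate_under (a point): Centre of the nest on the underside of the steel backing plate, the lowest face of the overhang, 95 mm above the bench; plate 8 mm thick. Its one hole, 15 mm in diameter, lies at y = 0 but anywhere from 14 mm before to 14 mm beyond this point along the bracket's x (the plate is bolted in slots): unseen, to be found by feel with the rod.
- blank: Dark wooden block, 64 (x) x 34 (y) x 24 (z) mm, 50 g, with two thin light inlay lines along its top. Origin at the centre of its underside, z up. At the start it sits on the nest floor, top flush with the aluminium, x along the bracket's x.
- stirrup: Loose knockout stirrup, about 0.4 kg, a rectangular frame standing on the bench. Origin: centre of the foot's underside, z up. Aluminium foot 60 (x) x 116 (y) x 12 mm; two legs at y +-53 mm, 14 mm thick (x), 96 mm clear between; wooden handle bar across the top along y. Same turned half round. In use its x lies along the bracket's x, the legs either side of the block.
- rod_tip (a point): Upper end of the steel rod that stands in the middle of the stirrup's foot: 10 mm in diameter, end tapered to 7 mm, 36 mm long, tip 48 mm above the foot's underside. When the foot's upper face meets the backing plate, the rod has lifted the wooden block 18 mm.
- handle_mid (a point): Centre of the stirrup's wooden handle bar, 150 mm above the foot's underside; the bar is 16 mm thick (x), 36 mm high (z) and 116 mm long, along the stirrup's y.
- tray: Fixed shallow plywood tray, outside 130 (x) x 110 (y) x 18 mm high, walls and floor 6 mm thick. Origin at the centre of its underside.
- glue: Bystander: white glue bottle, 52 mm in diameter, 150 mm high; origin at the centre of its underside.
- heel: Bystander: carved guitar-neck heel of light wood, foot 50 x 110 mm, 96 mm high; origin at the centre of its underside.
- chisel: Bystander: chisel with a wooden handle, about 240 mm long, lying flat along its own x; origin at the joint of handle and blade, on the bench.

How it is judged:
By the outcome, as a careful person would: the job done as asked, in the order asked, and still so for the second after the job is handed in, with the robot touching nothing.
It also fails if it takes over 72 s, if anything falls off the work surface, if the arm or the gripper's body presses on something with over 40 N, if the wrist force passes 120 N, or if a joint passes its speed limit or range.

### The arm

A 6-joint arm with a two-finger parallel gripper is mounted at the origin on the work surface. World frame = base frame: x ahead of the robot, y to its left, z up, the work surface at z = 0. Lengths are in m, angles in rad, forces in N, time in s.
With the tool pointing down it reaches from about 0.35 to 0.925 m from the base axis. Payload 6.4 kg.
Tool frame: the origin (TCP) lies on the centre line of the jaws, within the pads' length; the fingertips stand 14 mm ahead of it and the grasp point (between the pads) lies 5 mm behind it; z points along the fingers, y is the line along which they close (so a half turn about z gives the same grasp; the last joint's range is limited). The gripper opens to 94 mm and grips with 3 to 60 N. Pads are 16 mm wide; open, the fingers measure 119 mm over their backs; the gripper's body (75 mm by 177 mm) begins 78 mm behind the grasp point.
Start: joints at [-1.516, 0.245, 1.558, -0, 1.339, -0.174], TCP at [0.147, -0.633, 0.185] pointing down, gripper open.
Joint ranges: [-3.13, 3.13], [-1.02, 2.26], [0.13, 2.54], [-0.95, 4.09], [0.21, 2.88], [-2.74, 2.74]. Speed limits (rad/s): [2.57, 2.57, 3.14, 3.14, 3.14, 3.14].

### API

Orientations are given as a unit quaternion [w, x, y, z].
In Python, from station import robot, imaging gives the robot as it stands.
- The arm moves only by the tool drive_tool, never from a script. Its argument "increments" is a list of rows, each an object with "translation": the shift along the tool's x, y, z as a fraction of full scale, a list of three; "rot": the turn, a rotation vector about the tool's x, y, z as a fraction of full scale, a list of three. A call has exactly 10 rows; each row is the pose to reach, as a shift and turn from the pose commanded when the call began, along the tool's axes at that moment; what a row does not reach only later rows make up. Full scale, the value 1, is 0.25 m for a shift and pi/2 rad for a turn. A row lasts 1/8 s, in which the tool goes at most 62.5 mm and 10.7 degrees, less where a joint would pass 70% of its speed; a pose out of reach is approached as far as the arm can. A call with a number of a shift or a turn outside -1 to 1 is refused whole. A call with a gripper value outside its range is refused whole. "claw" is the opening, from 0 (shut) to 1 (fully open), set as the call begins (left out, the last holds). The fingers move at their own pace and stop on an object; "newtons" is the grip in N (left out, the last holds). Time passes only in rows, so rows that repeat a pose let the fingers close, or fill a call up. It gives the time, the measured TCP pose, the force, the opening and the grip force at its end, in the units of the state.
- robot.get_obs(): the state, without advancing time (a new reading comes with each control period).
- imaging.grab_frame(name): name is "scene" or "top"; returns a dict with "pixels" (480x640x3 uint8, red, green, blue), "fov_y" (degrees; the focal length in pixels is half the picture's height over the tangent of half this angle, whatever the lens; pixels are square), "cx", "cy" (the principal point, pixels), "extrinsics" (4x4, takes a point from camera to world coordinates). Camera axes: x right, y up, looking along -z (the intrinsics and any distortion apply to the point x, -y, -z); pixel columns grow to the right and rows downward; lengths in m; the calibration is good to about 2 mm. A picture is of the moment at which its call begins. There is no depth.
- robot.sign_off(): hands the job in; it is judged then, once.
The state is a dict: "time": time; "q": joint angles; "qd": joint speeds; "joint_torque": joint torques, N m; "tool_pos": TCP position; "ee_rot": TCP orientation; "wrist_force": force on the tool from outside, world axes, zero at the start; "wrist_torque": the same for the moment, N m; "grip_width": opening from 0.0 (shut) to 1.0 (fully open); "finger_force": force on a finger pad.
Only numpy, scipy, OpenCV 4.12 (cv2) and the standard library are available. Lean on these libraries where they do the work, as an engineer would, in place of code of your own. Each camera call takes 0.05 s, during which the arm holds its last target. There are 200 camera calls.

## Working session

There is one attempt and no reset: what is moved stays moved. The work goes in short steps, Python scripts to look and compute and a tool call to move; the robot and the scene stay as the last step left them, time stands still between calls to the robot, and variables do not carry over. Pictures are saved under pics/ and viewed, at most 10 in all, crops included, and the job is handed in when it is done.

Besides the shell and the picture viewer there is one more tool, called after "Emit:" in YAML: its name, and indented under it one key for each argument. drive_tool: Moves the arm, as the interface text tells. Shift numbers are shares of 0.25 m and turn numbers shares of pi/2 rad, none past 1 either way. Its arguments: {"type":"object","properties":{"increments":{"type":"array","items":{"type":"object","properties":{"translation":{"type":"array","items":{"type":"number","minimum":-1,"maximum":1}},"rot":{"type":"array","items":{"type":"number","minimum":-1,"maximum":1}}}}},"claw":{"type":"number"},"newtons":{"type":"number"}},"required":["increments"]}

```bash
ls; mkdir -p pics
cat > h.py <<'E'
import numpy as np, cv2
from station import robot, imaging
def grab(n):
    f=imaging.grab_frame(n); f['f']=f['pixels'].shape[0]/2/np.tan(np.radians(f['fov_y'])/2); f['E']=np.array(f['extrinsics']); return f
def ray(f,u,v,z):
    d=f['E'][:3,:3]@np.array([(u-f['cx'])/f['f'],-(v-f['cy'])/f['f'],-1]); o=f['E'][:3,3]
    return o+d*(z-o[2])/d[2]
def proj(f,p):
    c=f['E'][:3,:3].T@(np.array(p)-f['E'][:3,3]); return f['cx']+f['f']*c[0]/-c[2], f['cy']-f['f']*c[1]/-c[2]
def save(f,n): cv2.imwrite('pics/'+n,cv2.cvtColor(f['pixels'],cv2.COLOR_RGB2BGR))
E
python3 - <<'E'
from h import *
for n in('scene','top'):
    f=grab(n); save(f,n+'0.png'); print(n,{k:v for k,v in f.items() if k not in('pixels','E')})
o=robot.get_obs(); print(o)
E
```

```text
pics
scene {'fov_y': 51.14346440895838, 'cx': 318.62471229118785, 'cy': 241.32873706276138, 'extrinsics': array([[-0.68113449, -0.51835977,  0.51706765,  1.00320816],
       [ 0.732032  , -0.49527063,  0.46779927,  0.44439126],
       [ 0.0136001 ,  0.69714428,  0.71680185,  0.67701483],
       [ 0.        ,  0.        ,  0.        ,  1.        ]]), 'f': np.float64(501.5535164561479)}
top {'fov_y': 50.2506266374263, 'cx': 314.5370698144217, 'cy': 240.26469014568778, 'extrinsics': array([[ 0.02152529,  0.98293642, -0.18268186,  0.37084817],
       [-0.99952489,  0.01712583, -0.0256263 ,  0.04416772],
       [-0.02206045,  0.18314668,  0.98283805,  1.16747448],
       [ 0.        ,  0.        ,  0.        ,  1.        ]]), 'f': np.float64(511.7564458970912)}
{'time': 0.1, 'q': array([-1.51610396e+00,  2.45707353e-01,  1.55889536e+00, -1.45460438e-05,
        1.33866535e+00, -1.74087207e-01]), 'qd': array([ 8.44997693e-05, -1.38617028e-03, -1.23310229e-03,  1.15243988e-03,
       -2.22417361e-03,  7.92493690e-05]), 'joint_torque': array([ 5.23096719e-05, -4.16914952e+01, -3.15525341e+01,  6.86441758e-02,
        3.09827027e-02, -6.08846631e-05]), 'tool_pos': array([ 0.14739098, -0.63248476,  0.18397741]), 'ee_rot': array([-8.36639006e-04,  9.93464079e-01,  1.14142114e-01,  4.29154330e-05]), 'wrist_force': array([ 0.28504547,  1.0985814 , -0.08673614]), 'wrist_torque': array([ 0.01561833, -0.00074751, -0.03343325]), 'finger_force': 0.0, 'grip_width': 1.0002216618445117}
```

View pics/scene0.png

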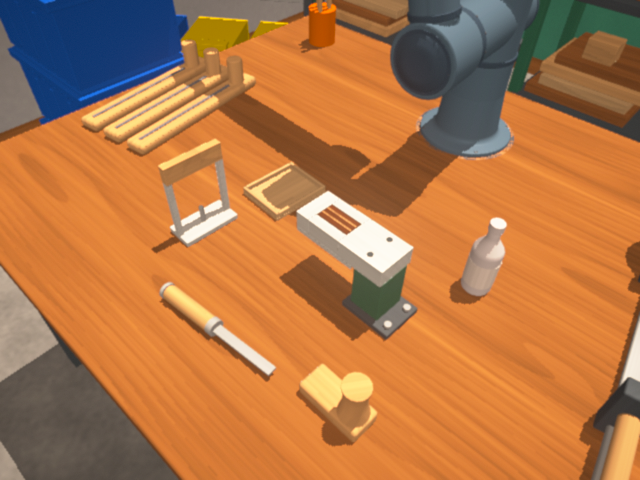

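View pics/top0.png

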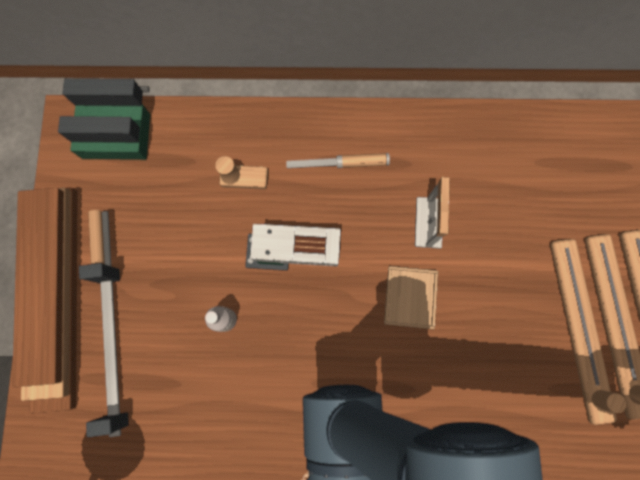

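The scene view shows the stirrup at (200,195), its handle at (190,160), the bracket top at (355,235) with the free end towards the stirrup, and the tray at (285,190). In the top view, the bracket block spans (250..340, 225..265), the stirrup handle is at (445,205), its foot at (428,222), and the tray at (411,297).

Run:
```python
from h import *
f=grab('top'); hsv=cv2.cvtColor(f['pixels'],cv2.COLOR_RGB2HSV)
def rect(m,box,z,name):
    u0,v0,u1,v1=box; k=np.zeros_like(m); k[v0:v1,u0:u1]=m[v0:v1,u0:u1]
    k=cv2.morphologyEx(k,cv2.MORPH_CLOSE,np.ones((3,3)))
    c=max(cv2.findContours(k,0,2)[0],key=cv2.contourArea)
    b=cv2.boxPoints(cv2.minAreaRect(c)); P=np.array([ray(f,*p,z)[:2] for p in b])
    e=P[1]-P[0]; g=P[2]-P[1]
    print(name,b.round(1).tolist(),'c',P.mean(0).round(4),'sides',np.linalg.norm(e).round(4),np.degrees(np.arctan2(e[1],e[0])).round(1),np.linalg.norm(g).round(4),np.degrees(np.arctan2(g[1],g[0])).round(1))
white=cv2.inRange(hsv,(0,0,170),(180,60,255))
rect(white,(240,210,350,275),.137,'block')
dark=cv2.inRange(hsv,(0,70,0),(25,255,190)); rect(dark,(280,225,335,262),.137,'blank')
hd=cv2.inRange(hsv,(8,60,165),(30,200,255)); rect(hd,(434,165,460,245),.168,'handle')
rect(cv2.inRange(hsv,(0,0,120),(180,60,255)),(405,185,445,255),.012,'foot')
rect(hd,(375,255,445,335),.018,'tray')
rect(hd,(375,255,445,335)[:0] or (300,145,400,175),.02,'chiselhandle')
for n,b in(('st',(400,170,460,255)),('tr',(375,255,450,340))):
    cv2.imwrite(f'pics/{n}.png',cv2.cvtColor(cv2.resize(f['pixels'][b[1]:b[3],b[0]:b[2]],None,fx=6,fy=6,interpolation=2),cv2.COLOR_RGB2BGR))
a=cv2.imread('pics/st.png');b=cv2.imread('pics/tr.png');c=np.zeros((510,810,3),np.uint8);c[:510,:360]=a;c[:510,360:810]=b;cv2.imwrite('pics/crop1.png',cv2.resize(c,(800,504)))
for n,p in(('tip?',(432,220)),('bottle',(222,318))): print(n,ray(f,*p,0))
```

```text
block [[249.0, 261.0], [249.89999389648438, 223.6999969482422], [339.29998779296875, 225.89999389648438], [338.3999938964844, 263.20001220703125]] c [0.5553 0.1129] sides 0.0779 1.2 0.1848 -90.5
blank [[293.70001220703125, 251.1999969482422], [294.6000061035156, 235.6999969482422], [325.29998779296875, 237.5], [324.3999938964844, 253.0]] c [0.5537 0.0812] sides 0.0324 -1.7 0.0631 -92.4
handle [[439.70001220703125, 232.89999389648438], [441.3999938964844, 175.89999389648438], [450.70001220703125, 176.1999969482422], [449.1000061035156, 233.10000610351562]] c [ 0.6345 -0.1899] sides 0.1178 -2.9 0.0188 -90.9
foot [[414.6000061035156, 245.89999389648438], [416.20001220703125, 196.89999389648438], [437.70001220703125, 197.60000610351562], [436.1000061035156, 246.60000610351562]] c [ 0.6339 -0.1817] sides 0.1159 -2.7 0.0496 -91.1
tray [[385.79998779296875, 325.5], [389.0, 266.6000061035156], [438.29998779296875, 269.29998779296875], [435.0, 328.20001220703125]] c [ 0.4595 -0.146 ] sides 0.1316 -3.4 0.1106 -92.2
chiselhandle [[341.6000061035156, 155.89999389648438], [388.8999938964844, 153.39999389648438], [389.3999938964844, 163.3000030517578], [342.1000061035156, 165.8000030517578]] c [ 0.7785 -0.0412] sides 0.1111 -86.1 0.0244 -177.4
tip? [ 0.64055285 -0.19764363  0.        ]
bottle [0.40504023 0.28047813 0.        ]
```

View pics/crop1.png

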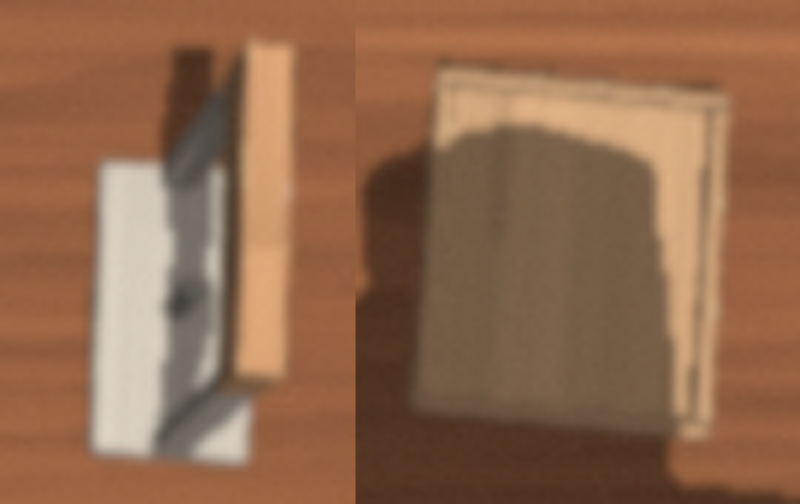

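Run:
```python
from h import *
f=grab('top'); g=grab('scene')
c=np.zeros((600,800,3),np.uint8)
A=cv2.resize(f['pixels'][205:280,235:355],None,fx=5,fy=5,interpolation=2) 
B=cv2.resize(g['pixels'][180:285,290:420],None,fx=5,fy=5,interpolation=2) 
A=cv2.resize(A,(400,250)); B=cv2.resize(B,(743,600)) 
cv2.imwrite('pics/crop2.png',cv2.cvtColor(B,cv2.COLOR_RGB2BGR))
A=cv2.resize(f['pixels'][205:280,235:355],(800,500),interpolation=2)
cv2.imwrite('pics/crop3.png',cv2.cvtColor(A,cv2.COLOR_RGB2BGR))
```

```text
(no output)
```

View pics/crop2.png

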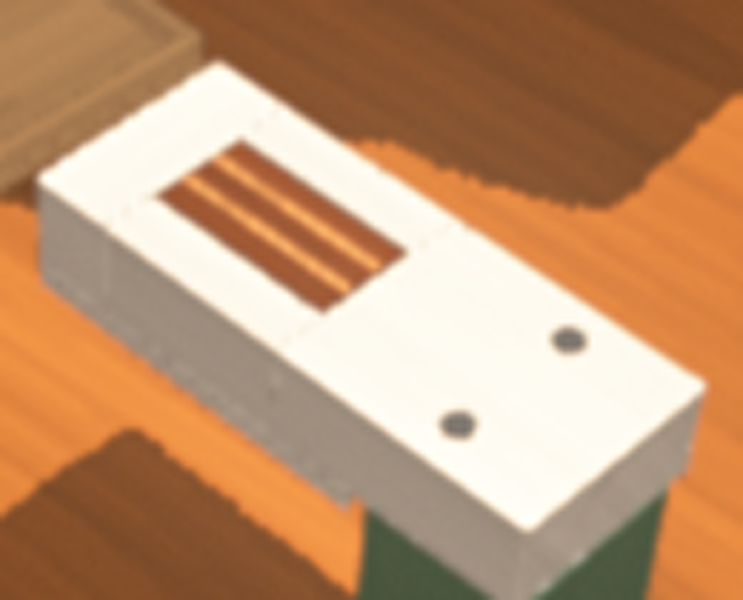

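View pics/crop3.png

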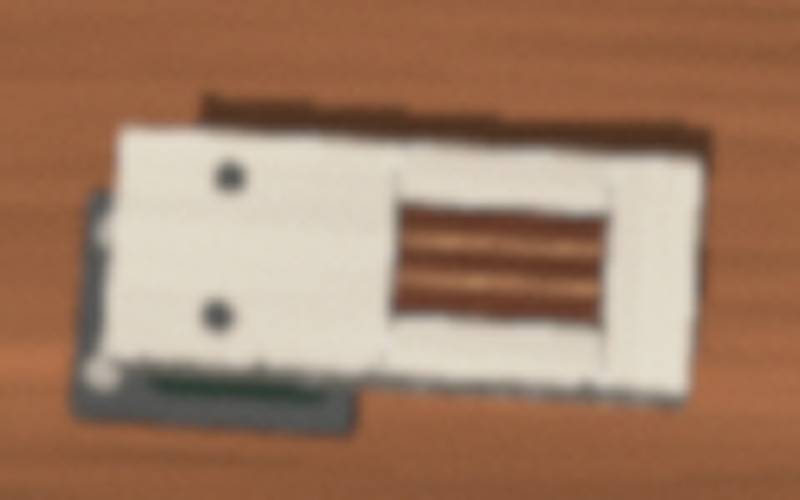

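The scene crop shows the bracket's top corners at (38,180), (220,62), (706,386), (527,530). The top crop shows them at (120,126), (706,155), (688,403), (108,362).

Run:
```python
from h import *
f=grab('top'); g=grab('scene')
def T(P,s,o): return [(x/s+o[0]-.4,y/s+o[1]-.4) for x,y in P]
def show(n,F,P,z):
    Q=np.array([ray(F,*p,z)[:2] for p in P]); e=Q[1]-Q[0]; h=Q[2]-Q[3]
    print(n,Q.mean(0).round(4),'ang',[np.degrees(np.arctan2(*d[::-1])).round(2) for d in(e,h,Q[3]-Q[0],Q[2]-Q[1])],'len',[np.linalg.norm(d).round(4) for d in(e,h,Q[3]-Q[0],Q[2]-Q[1])],'\n',Q.round(4).tolist())
show('block top',f,T([(120,126),(706,155),(688,398),(108,362)],6.667,(235,205)),.137)
show('block sc',g,T([(220,62),(706,386),(527,530),(38,180)],5.715,(290,180)),.137)
show('blank top',f,T([(400,205),(606,214),(600,325),(394,315)],6.667,(235,205)),.137)
show('blank sc',g,T([(242,140),(407,252),(323,313),(158,193)],5.715,(290,180)),.137)
show('handle top',f,T([(247,40),(294,44),(286,378),(236,376)],5.926,(400,170)),.168)
hsv=cv2.cvtColor(g['pixels'],cv2.COLOR_RGB2HSV)
B=cv2.resize(g['pixels'][135:250,150:250],(690,600*115*6//690//1 if 0 else 690*115//100),interpolation=2)
cv2.imwrite('pics/crop4.png',cv2.cvtColor(cv2.resize(g['pixels'][135:250,150:250],(520,598),interpolation=2),cv2.COLOR_RGB2BGR))
```

```text
block top [0.5549 0.1103] ang [np.float64(-91.93), np.float64(-92.53), np.float64(179.65), np.float64(176.56)] len [np.float64(0.1817), np.float64(0.1777), np.float64(0.0739), np.float64(0.0758)] 
 [[0.5954, 0.1998], [0.5893, 0.0182], [0.5136, 0.0228], [0.5215, 0.2003]]
block sc [0.5568 0.111 ] ang [np.float64(87.11), np.float64(87.58), np.float64(-1.89), np.float64(-2.7)] len [np.float64(0.1795), np.float64(0.1785), np.float64(0.073), np.float64(0.0715)] 
 [[0.5161, 0.0228], [0.5252, 0.2021], [0.5966, 0.1987], [0.5891, 0.0204]]
blank top [0.5538 0.081 ] ang [np.float64(-91.56), np.float64(-91.78), np.float64(178.57), np.float64(177.97)] len [np.float64(0.0635), np.float64(0.0632), np.float64(0.0344), np.float64(0.0346)] 
 [[0.5719, 0.1122], [0.5702, 0.0487], [0.5356, 0.0499], [0.5376, 0.1131]]
blank sc [0.5553 0.081 ] ang [np.float64(87.25), np.float64(86.39), np.float64(-3.62), np.float64(-2.05)] len [np.float64(0.0632), np.float64(0.0641), np.float64(0.0327), np.float64(0.0337)] 
 [[0.5372, 0.0503], [0.5402, 0.1134], [0.5739, 0.1122], [0.5698, 0.0482]]
handle top [ 0.6336 -0.1883] ang [np.float64(-94.28), np.float64(-91.37), np.float64(176.86), np.float64(177.18)] len [np.float64(0.016), np.float64(0.0166), np.float64(0.1173), np.float64(0.1165)] 
 [[0.6926, -0.1834], [0.6914, -0.1993], [0.5751, -0.1936], [0.5755, -0.1769]]
```

View pics/crop4.png

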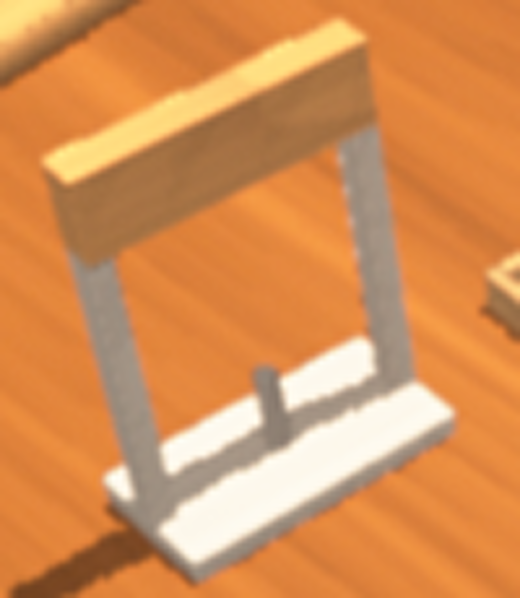

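The scene crop shows the handle's top corners at (338,18), (368,40), (66,185), (44,160) and the rod tip at (265,372).

```bash
cat > plan.py <<'E'
# plan.py x y z yaw_deg : fractions of full scale from commanded pose (cmd.json) to a tool-down pose; "-" keeps a value
import sys,json,numpy as np,os
from scipy.spatial.transform import Rotation as R
c=json.load(open('cmd.json')) if os.path.exists('cmd.json') else dict(p=[.147,-.633,.185],yaw=np.degrees(2*np.arctan2(.114142,.993464)))
def rot(y): return R.from_euler('z',y,degrees=True)*R.from_euler('x',180,degrees=True)
for w in ' '.join(sys.argv[1:]).split('/'):
    w=w.split()
    t=[c['p'][i] if w[i]=='-' else float(w[i]) for i in range(3)]; yaw=c['yaw'] if w[3]=='-' else float(w[3])
    M=rot(c['yaw']); d=M.inv().apply(np.array(t)-c['p'])/.25
    r=(M.inv()*rot(yaw)).as_rotvec()/(np.pi/2); print('translation',d.round(3).tolist(),'rot',r.round(3).tolist())
    if 'go' in w:
        d=d.round(3); r=r.round(3)
        json.dump(dict(p=(np.array(c['p'])+M.apply(d*.25)).tolist(),yaw=c['yaw']-r[2]*90),open('cmd.json','w'))
        c=json.load(open('cmd.json'))
E
python3 - <<'E'
from h import *
g=grab('scene')
P=[(x/5.2+150-.4,y/5.2+135-.4) for x,y in [(338,18),(368,40),(66,185),(44,160)]]
Q=np.array([ray(g,*p,.168)[:2] for p in P]); print(Q.mean(0),Q.round(4).tolist())
print(ray(g,265/5.2+149.6,370/5.2+134.6,.048))
f=grab('top'); print(ray(f,182/5.926+399.6,300/5.926+169.6,.048))
E
python3 plan.py .37 -.42 .25 -3 go / .62 -.19 .25 -3 go
```

```text
[ 0.63490632 -0.18746155] [[0.5769, -0.1932], [0.578, -0.1759], [0.6937, -0.1825], [0.691, -0.1982]]
[ 0.63408615 -0.18902299  0.048     ]
[ 0.62888913 -0.18394518  0.048     ]
translation [1.062, -0.628, -0.26] rot [-0.0, -0.0, 0.179]
translation [0.951, -0.971, -0.0] rot [0.0, 0.0, -0.0]
```

```bash
rm cmd.json; python3 plan.py .36 -.42 .25 -3 go / .6 -.22 .25 -3 go
```

```text
translation [1.023, -0.637, -0.26] rot [-0.0, -0.0, 0.179]
translation [0.917, -0.849, -0.0] rot [0.0, 0.0, -0.0]
```

```bash
rm cmd.json; python3 plan.py .35 -.42 .25 -3 go / .58 -.22 .25 -3 go / .6343 -.188 .2 -3
```

```text
translation [0.984, -0.646, -0.26] rot [-0.0, -0.0, 0.179]
translation [0.877, -0.847, -0.0] rot [0.0, 0.0, -0.0]
translation [0.21, -0.139, 0.2] rot [0.0, 0.0, -0.0]
```

Emit:
drive_tool:
  increments:
    - {"translation":[0.2,-0.13,-0.26],"rot":[0,0,0.06]}
    - {"translation":[0.4,-0.26,-0.26],"rot":[0,0,0.12]}
    - {"translation":[0.6,-0.39,-0.26],"rot":[0,0,0.179]}
    - {"translation":[0.8,-0.52,-0.26],"rot":[0,0,0.179]}
    - {"translation":[0.984,-0.646,-0.26],"rot":[0,0,0.179]}
    - {"translation":[0.984,-0.646,-0.26],"rot":[0,0,0.179]}
    - {"translation":[0.984,-0.646,-0.26],"rot":[0,0,0.179]}
    - {"translation":[0.984,-0.646,-0.26],"rot":[0,0,0.179]}
    - {"translation":[0.984,-0.646,-0.26],"rot":[0,0,0.179]}
    - {"translation":[0.984,-0.646,-0.26],"rot":[0,0,0.179]}
  claw: 1
  newtons: 60

```text
time: 1.7
tool_pos: [0.3498, -0.4206, 0.2498]
ee_rot: [-0.0, 1.0, -0.027, -0.0]
wrist_force: [-0.4, 0.8, 0.2]
grip_width: 0.998
finger_force: 0.0
```

Emit:
drive_tool:
  increments:
    - {"translation":[0.2,-0.2,0],"rot":[0,0,0]}
    - {"translation":[0.4,-0.4,0],"rot":[0,0,0]}
    - {"translation":[0.6,-0.6,0],"rot":[0,0,0]}
    - {"translation":[0.8,-0.8,0],"rot":[0,0,0]}
    - {"translation":[0.877,-0.847,0],"rot":[0,0,0]}
    - {"translation":[0.877,-0.847,0],"rot":[0,0,0]}
    - {"translation":[0.877,-0.847,0],"rot":[0,0,0]}
    - {"translation":[0.877,-0.847,0],"rot":[0,0,0]}
    - {"translation":[0.877,-0.847,0],"rot":[0,0,0]}
    - {"translation":[0.877,-0.847,0],"rot":[0,0,0]}

```text
time: 2.95
tool_pos: [0.58, -0.2206, 0.2501]
ee_rot: [0.0, 1.0, -0.027, 0.0]
wrist_force: [-0.6, 0.1, 0.4]
grip_width: 0.998
finger_force: 0.0
```

```bash
python3 plan.py .6343 -.188 .24 -3 / .6343 -.188 .148 -3 go
```

```text
translation [0.21, -0.139, 0.04] rot [0.0, 0.0, -0.0]
translation [0.21, -0.139, 0.408] rot [0.0, 0.0, -0.0]
```

Next I go over the handle and down, then close on it.

Emit:
drive_tool:
  increments:
    - {"translation":[0.1,-0.07,0.02]}
    - {"translation":[0.21,-0.139,0.04]}
    - {"translation":[0.21,-0.139,0.04]}
    - {"translation":[0.21,-0.139,0.15]}
    - {"translation":[0.21,-0.139,0.25]}
    - {"translation":[0.21,-0.139,0.34]}
    - {"translation":[0.21,-0.139,0.408]}
    - {"translation":[0.21,-0.139,0.408]}
    - {"translation":[0.21,-0.139,0.408]}
    - {"translation":[0.21,-0.139,0.408]}

```text
validation failed for argument at $.in...
```

Emit:
drive_tool:
  increments:
    - {"translation":[0,0,0]}
    - {"translation":[0,0,0]}
    - {"translation":[0,0,0]}
    - {"translation":[0,0,0]}
    - {"translation":[0,0,0]}
    - {"translation":[0,0,0]}
    - {"translation":[0,0,0]}
    - {"translation":[0,0,0]}
    - {"translation":[0,0,0]}
    - {"translation":[0,0,0]}
  claw: 0
  newtons: 50

```text
validation failed for argument at $.in...
```

```bash
python3 plan.py - - .178 -3 go / .5528 -.05 .178 -3 / .5528 -.05 .178 -2.4 go
```

```text
translation [0.0, 0.0, -0.12] rot [0.0, 0.0, -0.0]
translation [-0.354, -0.534, -0.0] rot [0.0, 0.0, -0.0]
translation [-0.354, -0.534, -0.0] rot [0.0, 0.0, -0.007]
```

Emit:
drive_tool:
  increments:
    - {"translation":[0.1,-0.07,0.02],"rot":[0,0,0]}
    - {"translation":[0.21,-0.139,0.04],"rot":[0,0,0]}
    - {"translation":[0.21,-0.139,0.04],"rot":[0,0,0]}
    - {"translation":[0.21,-0.139,0.15],"rot":[0,0,0]}
    - {"translation":[0.21,-0.139,0.25],"rot":[0,0,0]}
    - {"translation":[0.21,-0.139,0.34],"rot":[0,0,0]}
    - {"translation":[0.21,-0.139,0.408],"rot":[0,0,0]}
    - {"translation":[0.21,-0.139,0.408],"rot":[0,0,0]}
    - {"translation":[0.21,-0.139,0.408],"rot":[0,0,0]}
    - {"translation":[0.21,-0.139,0.408],"rot":[0,0,0]}

```text
time: 4.2
tool_pos: [0.6354, -0.1885, 0.1494]
ee_rot: [0.0, 1.0, -0.026, 0.001]
wrist_force: [-0.2, 0.8, -0.3]
grip_width: 1.002
finger_force: 0.0
```

Emit:
drive_tool:
  increments:
    - {"translation":[0,0,0],"rot":[0,0,0]}
    - {"translation":[0,0,0],"rot":[0,0,0]}
    - {"translation":[0,0,0],"rot":[0,0,0]}
    - {"translation":[0,0,0],"rot":[0,0,0]}
    - {"translation":[0,0,0],"rot":[0,0,0]}
    - {"translation":[0,0,0],"rot":[0,0,0]}
    - {"translation":[0,0,0],"rot":[0,0,0]}
    - {"translation":[0,0,0],"rot":[0,0,0]}
    - {"translation":[0,0,0],"rot":[0,0,0]}
    - {"translation":[0,0,0],"rot":[0,0,0]}
  claw: 0
  newtons: 50

```text
time: 5.45
tool_pos: [0.6347, -0.1881, 0.148]
ee_rot: [0.0, 1.0, -0.026, -0.0]
wrist_force: [-1.1, 0.4, 0.5]
grip_width: 0.007
finger_force: 0.0
```

```bash
rm -f cmd.json; echo '{"p":[0.6343,-0.188,0.148],"yaw":-3.0}'>cmd.json
python3 - <<'E'
from h import *
f=grab('top'); g=grab('scene'); c=np.hstack([cv2.resize(f['pixels'][140:340,350:500],(400,533)),cv2.resize(g['pixels'][100:300,100:250],(400,533))]); cv2.imwrite('pics/m1.png',cv2.cvtColor(c,cv2.COLOR_RGB2BGR))
E
```

```text
(no output)
```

View pics/m1.png

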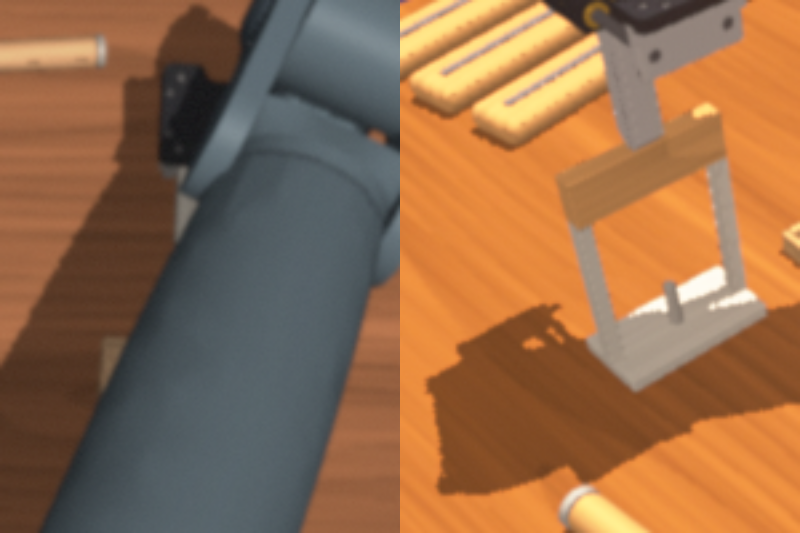

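The merged view shows the stirrup unmoved, and the visible finger ends at the handle's top edge, at about scene pixel (190,153). I'll check where the TCP projects.

Run:
```python
from h import *
o=robot.get_obs(); print(o['tool_pos'],o['ee_rot'],o['grip_width'],o['finger_force'],o['q'])
g=grab('scene'); f=grab('top')
for n,dz in(('tcp',0),('tip',-.014),('up',.04)):
    p=o['tool_pos']+[0,0,dz]; print(n,proj(g,p),proj(f,p))
for y in(-.0125,.0125): print(proj(g,o['tool_pos']+[0,y,.02]))
print(proj(g,[.6343,-.188,.168]),proj(g,[.6343,-.188,.150]))
save(g,'full2.png')
cv2.imwrite('pics/m2.png',cv2.cvtColor(cv2.resize(g['pixels'][60:250,120:280],(672,600)[:2],interpolation=2),cv2.COLOR_RGB2BGR) if 0 else cv2.cvtColor(cv2.resize(g['pixels'][80:250,110:290],(635,600),interpolation=2),cv2.COLOR_RGB2BGR))
```

```text
[ 0.63468516 -0.18806803  0.14797358] [ 2.03899276e-06  9.99656746e-01 -2.61990376e-02  9.66351116e-06] 0.006510806089385459 0.0 [-4.59007878e-01  3.04649625e-01  1.55495934e+00  4.59448291e-06
  1.28196444e+00  1.16419121e+00]
tcp (np.float64(191.6409586625902), np.float64(162.8493134332574)) (np.float64(442.10002260392355), np.float64(206.62648758011522))
tip (np.float64(192.98714668282224), np.float64(169.33890674718907)) (np.float64(440.59041804966773), np.float64(208.3041863533782))
up (np.float64(187.61682790659884), np.float64(143.45011238854175)) (np.float64(446.64096695458574), np.float64(201.5799098223281))
(np.float64(185.18825546547234), np.float64(150.2909426833263))
(np.float64(194.1991937992558), np.float64(156.37697459311823))
(np.float64(189.86934069552768), np.float64(153.2197867788983)) (np.float64(191.6492680566044), np.float64(161.8165720234673))
```

View pics/m2.png

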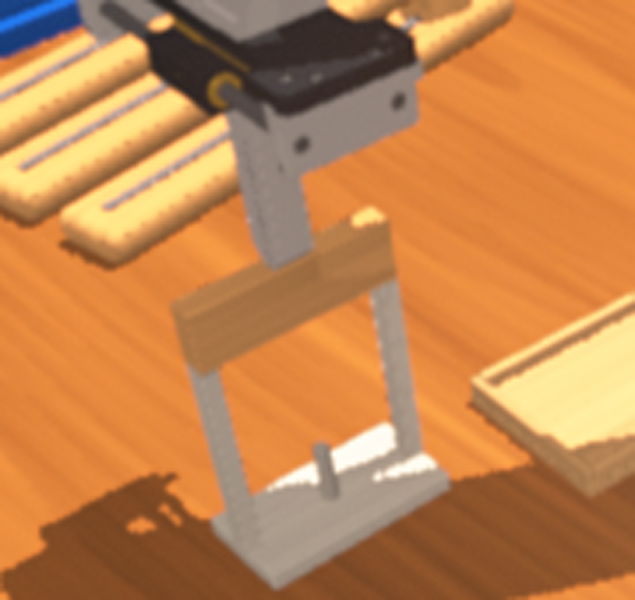

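The closed finger appears to end at the handle's top face, at crop (282,258), rather than round the bar. I'll check the tool height by projecting the body's lower front edge, which is at crop (280,110)–(415,60).

Run:
```python
from h import *
g=grab('scene')
for z in(.231,.248,.265):
  for dx in(.0375,-.0375):
    u,v=proj(g,[.6347+dx,-.188+.0885,z]); print(z,dx,((u-110)*3.528,(v-80)*3.528))
o=robot.get_obs(); print(o['wrist_force'],o['wrist_torque'])
```

```text
0.231 0.0375 (np.float64(311.63507015780266), np.float64(260.4766667020645))
0.231 -0.0375 (np.float64(447.9138288024353), np.float64(188.0073468399017))
0.248 0.0375 (np.float64(305.138873751215), np.float64(226.73996807090745))
0.248 -0.0375 (np.float64(443.8954206331428), np.float64(154.82154330061468))
0.265 0.0375 (np.float64(298.4230679135121), np.float64(191.86277171918022))
0.265 -0.0375 (np.float64(439.7481012349386), np.float64(120.57113344548316))
[0.13613648 0.6873103  0.30155109] [0.00219759 0.05365887 0.0326383 ]
```

Emit:
drive_tool:
  increments:
    - {"translation":[0,0,-0.1],"rot":[0,0,0]}
    - {"translation":[0,0,-0.2],"rot":[0,0,0]}
    - {"translation":[0,0,-0.3],"rot":[0,0,0]}
    - {"translation":[0,0,-0.36],"rot":[0,0,0]}
    - {"translation":[0,0,-0.36],"rot":[0,0,0]}
    - {"translation":[0,0,-0.36],"rot":[0,0,0]}
    - {"translation":[0,0,-0.36],"rot":[0,0,0]}
    - {"translation":[0,0,-0.36],"rot":[0,0,0]}
    - {"translation":[0,0,-0.36],"rot":[0,0,0]}
    - {"translation":[0,0,-0.36],"rot":[0,0,0]}

```text
time: 6.95
tool_pos: [0.6346, -0.188, 0.2379]
ee_rot: [-0.0, 1.0, -0.026, -0.0]
wrist_force: [0.8, 0.5, 0.1]
grip_width: 0.004
finger_force: 0.0
```

```bash
python3 plan.py - - .238 - go
python3 - <<'E'
from h import *
old=cv2.cvtColor(cv2.imread('pics/full2.png'),4); g=grab('scene'); save(g,'full3.png'); o=robot.get_obs(); p=o['tool_pos']; print(p)
for z in np.arange(.15,.34,.01):
    u,v=proj(g,[p[0],p[1],z]); print(z.round(3),round(u),round(v),g['pixels'][int(v),int(u)],old[int(v),int(u)])
E
```

```text
translation [0.0, 0.0, -0.36] rot [0.0, 0.0, 0.0]
[ 0.6346689  -0.18804044  0.23790072]
0.15 191 162 [158 108  65] [159 110  66]
0.16 190 157 [163 111  66] [165 112  66]
0.17 189 152 [172 118  70] [150 134 127]
0.18 188 147 [213 121  56] [149 134 125]
0.19 187 142 [219 125  57] [148 133 125]
0.2 186 137 [215 123  57] [148 133 124]
0.21 185 132 [221 128  59] [148 132 125]
0.22 184 127 [177 120  72] [147 132 124]
0.23 183 122 [254 216 125] [148 132 124]
0.24 182 116 [254 205 120] [149 134 125]
0.25 181 111 [255 223 129] [85 74 71]
0.26 180 105 [147 131 122] [58 44 38]
0.27 178 99 [146 130 122] [81 61 39]
0.28 177 93 [144 129 121] [46 37 35]
0.29 176 87 [146 132 124] [145 131 124]
0.3 175 81 [149 135 126] [143 130 123]
0.31 173 75 [144 130 123] [142 129 122]
0.32 172 69 [142 129 121] [142 130 122]
0.33 171 62 [145 132 125] [142 130 122]
0.34 169 56 [108  97  92] [31 27 26]
```

Emit:
drive_tool:
  increments:
    - {"translation":[0,0,0],"rot":[0,0,0]}
    - {"translation":[0,0,0],"rot":[0,0,0]}
    - {"translation":[0,0,0],"rot":[0,0,0]}
    - {"translation":[0,0,0],"rot":[0,0,0]}
    - {"translation":[0,0,0],"rot":[0,0,0]}
    - {"translation":[0,0,0],"rot":[0,0,0]}
    - {"translation":[0,0,0],"rot":[0,0,0]}
    - {"translation":[0,0,0],"rot":[0,0,0]}
    - {"translation":[0,0,0],"rot":[0,0,0]}
    - {"translation":[0,0,0],"rot":[0,0,0]}
  claw: 1

```text
time: 8.25
tool_pos: [0.6347, -0.188, 0.2379]
ee_rot: [-0.0, 1.0, -0.026, -0.0]
wrist_force: [0.4, -0.2, -0.6]
grip_width: 0.996
finger_force: 0.0
```

Run:
```python
from h import *
g=grab('scene'); save(g,'full4.png'); f=grab('top'); o=robot.get_obs(); p=o['tool_pos']; print(p)
for y in(.053,-.053):
  for z in np.arange(.2,.28,.006):
    u,v=proj(g,[p[0],p[1]+y,z]); print(y,z.round(3),round(u),round(v),g['pixels'][int(v),int(u)])
A=cv2.resize(f['pixels'][130:280,380:520],(400,429)); B=cv2.resize(g['pixels'][50:250,100:286],(400,429)); cv2.imwrite('pics/m3.png',cv2.cvtColor(np.hstack([A,B]),cv2.COLOR_RGB2BGR))
```

```text
[ 0.63466954 -0.18806613  0.23795308]
0.053 0.2 206 151 [170 115  68]
0.053 0.206 206 147 [222 149  87]
0.053 0.212 205 144 [255 231 137]
0.053 0.218 205 141 [228 135  62]
0.053 0.224 204 138 [232 138  62]
0.053 0.23 204 135 [232 138  62]
0.053 0.236 203 131 [231 137  60]
0.053 0.242 203 128 [226 132  61]
0.053 0.248 202 125 [222 129  59]
0.053 0.254 201 121 [226 132  60]
0.053 0.26 201 118 [126 110 102]
0.053 0.266 200 114 [149 132 123]
0.053 0.272 199 111 [148 131 123]
0.053 0.278 199 107 [147 131 123]
-0.053 0.2 167 125 [253 201 121]
-0.053 0.206 167 122 [242 192 143]
-0.053 0.212 166 119 [255 223 128]
-0.053 0.218 165 116 [145  95  55]
-0.053 0.224 164 113 [197 136  80]
-0.053 0.23 164 109 [251 196 115]
-0.053 0.236 163 106 [255 227 134]
-0.053 0.242 162 103 [218 158 116]
-0.053 0.248 161 100 [254 211 132]
-0.053 0.254 161 96 [201 142  97]
-0.053 0.26 160 93 [103  92  87]
-0.053 0.266 159 89 [74 63 59]
-0.053 0.272 158 86 [90 80 75]
-0.053 0.278 157 83 [88 77 73]
```

View pics/m3.png

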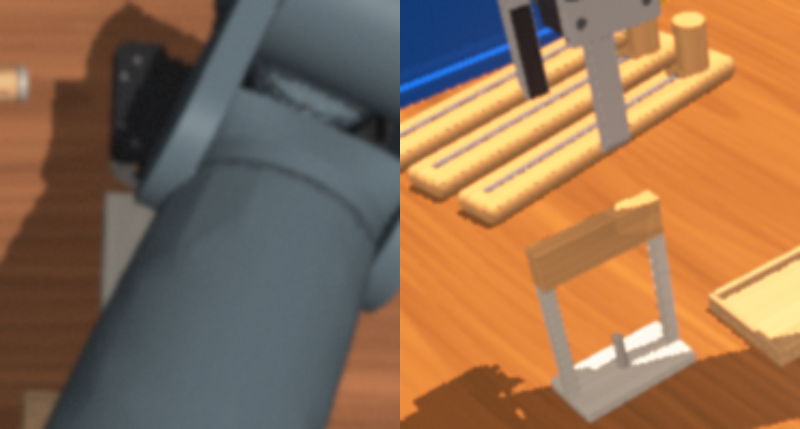

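In the left panel, the gripper body's +y end is at about (115..140, 45..165), which is top-view px 420–429 by 146–187. In the right panel, the open fingertips are at (615,150) and (537,95).

Run:
```python
from h import *
f=grab('top')
for z in(.26,.30,.34,.38):
    print(z,ray(f,420,146,z)[:2].round(3),ray(f,418,186,z)[:2].round(3))
g=grab('scene')
for a in((615,150),(537,96)):
    u,v=100+(a[0]-400)*.465,50+a[1]*.466
    for z in(.224,.258): print(a,z,ray(g,u,v,z).round(4))
```

```text
0.26 [ 0.721 -0.124] [ 0.644 -0.12 ]
0.3 [ 0.706 -0.117] [ 0.632 -0.112]
0.34 [ 0.69 -0.11] [ 0.62  -0.105]
0.38 [ 0.675 -0.102] [ 0.608 -0.098]
(615, 150) 0.224 [ 0.6076 -0.1809  0.224 ]
(615, 150) 0.258 [ 0.6373 -0.134   0.258 ]
(537, 96) 0.224 [ 0.6019 -0.2901  0.224 ]
(537, 96) 0.258 [ 0.632 -0.235  0.258]
```

Emit:
drive_tool:
  increments:
    - {"translation":[0,0,0.12],"rot":[0,0,0]}
    - {"translation":[0,0,0.22],"rot":[0,0,0]}
    - {"translation":[0,0,0.32],"rot":[0,0,0]}
    - {"translation":[0,0,0.4],"rot":[0,0,0]}
    - {"translation":[0,0,0.44],"rot":[0,0,0]}
    - {"translation":[0,0,0.48],"rot":[0,0,0]}
    - {"translation":[0,0,0.488],"rot":[0,0,0]}
    - {"translation":[0,0,0.488],"rot":[0,0,0]}
    - {"translation":[0,0,0.488],"rot":[0,0,0]}
    - {"translation":[0,0,0.488],"rot":[0,0,0]}

```text
time: 9.7
tool_pos: [0.635, -0.1882, 0.1165]
ee_rot: [0.0, 1.0, -0.026, 0.0]
wrist_force: [-0.1, 0.4, 0.7]
grip_width: 1.0
finger_force: 0.0
```

Emit:
drive_tool:
  increments:
    - {"translation":[0,0,0],"rot":[0,0,0]}
    - {"translation":[0,0,0],"rot":[0,0,0]}
    - {"translation":[0,0,0],"rot":[0,0,0]}
    - {"translation":[0,0,0],"rot":[0,0,0]}
    - {"translation":[0,0,0],"rot":[0,0,0]}
    - {"translation":[0,0,0],"rot":[0,0,0]}
    - {"translation":[0,0,0],"rot":[0,0,0]}
    - {"translation":[0,0,0],"rot":[0,0,0]}
    - {"translation":[0,0,0],"rot":[0,0,0]}
    - {"translation":[0,0,0],"rot":[0,0,0]}
  claw: 0
  newtons: 50

```text
time: 10.95
tool_pos: [0.6346, -0.1882, 0.1158]
ee_rot: [0.0, 1.0, -0.026, -0.0]
wrist_force: [0.5, -0.8, -0.6]
grip_width: 0.166
finger_force: 50.0
```

```bash
python3 plan.py - - .116 - go; python3 plan.py - - .146 -3 go / .5528 -.05 .146 -2.4 go
```

```text
translation [-0.0, -0.0, 0.488] rot [0.0, 0.0, 0.0]
translation [0.0, 0.0, -0.12] rot [0.0, 0.0, 0.0]
translation [-0.354, -0.534, -0.0] rot [0.0, 0.0, -0.007]
```

```bash
echo '{"p":[0.6343,-0.188,0.116],"yaw":-3.0}'>cmd.json; python3 plan.py - - .146 -3 go / .549 -.05 .146 -2.4 go
```

```text
translation [0.0, 0.0, -0.12] rot [0.0, 0.0, 0.0]
translation [-0.37, -0.533, 0.0] rot [0.0, 0.0, -0.007]
```

Emit:
drive_tool:
  increments:
    - {"translation":[0,0,-0.03],"rot":[0,0,0]}
    - {"translation":[0,0,-0.06],"rot":[0,0,0]}
    - {"translation":[0,0,-0.09],"rot":[0,0,0]}
    - {"translation":[0,0,-0.12],"rot":[0,0,0]}
    - {"translation":[0,0,-0.12],"rot":[0,0,0]}
    - {"translation":[0,0,-0.12],"rot":[0,0,0]}
    - {"translation":[0,0,-0.12],"rot":[0,0,0]}
    - {"translation":[0,0,-0.12],"rot":[0,0,0]}
    - {"translation":[0,0,-0.12],"rot":[0,0,0]}
    - {"translation":[0,0,-0.12],"rot":[0,0,0]}

```text
time: 12.2
tool_pos: [0.6347, -0.188, 0.1459]
ee_rot: [-0.0, 1.0, -0.026, -0.0]
wrist_force: [1.4, 0.3, -5.1]
grip_width: 0.162
finger_force: 50.0
```

Emit:
drive_tool:
  increments:
    - {"translation":[-0.04,-0.06,0],"rot":[0,0,-0.007]}
    - {"translation":[-0.1,-0.15,0],"rot":[0,0,-0.007]}
    - {"translation":[-0.17,-0.25,0],"rot":[0,0,-0.007]}
    - {"translation":[-0.24,-0.35,0],"rot":[0,0,-0.007]}
    - {"translation":[-0.31,-0.45,0],"rot":[0,0,-0.007]}
    - {"translation":[-0.35,-0.51,0],"rot":[0,0,-0.007]}
    - {"translation":[-0.37,-0.533,0],"rot":[0,0,-0.007]}
    - {"translation":[-0.37,-0.533,0],"rot":[0,0,-0.007]}
    - {"translation":[-0.37,-0.533,0],"rot":[0,0,-0.007]}
    - {"translation":[-0.37,-0.533,0],"rot":[0,0,-0.007]}

```text
time: 13.45
tool_pos: [0.5496, -0.0508, 0.146]
ee_rot: [0.0, 1.0, -0.021, 0.0]
wrist_force: [0.0, 0.3, -5.0]
grip_width: 0.167
finger_force: 50.0
```

```bash
cat > br.py <<'E'
import numpy as np
O=np.array([.5546,.0808]); a=np.radians(87.6); X=np.array([np.cos(a),np.sin(a)]); Y=np.array([-X[1],X[0]])
def W(x,y): return O+X*x+Y*y
def B(p): d=np.array(p[:2])-O; return d@X,d@Y
E
python3 - <<'E'
from h import *; from br import *
o=robot.get_obs(); print(o['tool_pos'],'bracket xy',B(o['tool_pos']))
for s in(-.012,-.006,0,.006,.012): print(s,W(s,0).round(4))
g=grab('scene'); save(g,'full5.png'); f=grab('top'); save(f,'top5.png')
hsv=cv2.cvtColor(g['pixels'],cv2.COLOR_RGB2HSV)
# expected pixel of the handle ends vs image
P=np.array([.5493,-.05]);ya=np.array([np.cos(np.radians(-2.4)),np.sin(np.radians(-2.4))])
for e in(.058,-.058):
    q=P+ya*e; print('end',e,proj(g,[*q,.198]),proj(g,[*q,.162]))
print('tip',proj(g,[*P,.078]))
cv2.imwrite('pics/m4.png',cv2.cvtColor(cv2.resize(g['pixels'][80:290,180:430],(714,600),interpolation=2),cv2.COLOR_RGB2BGR))
E
```

```text
[ 0.54961977 -0.05077517  0.14596744] bracket xy (np.float64(-0.13166831024284423), np.float64(-0.0005339319254206056))
-0.012 [0.5541 0.0688]
-0.006 [0.5543 0.0748]
0 [0.5546 0.0808]
0.006 [0.5549 0.0868]
0.012 [0.5551 0.0928]
end 0.058 (np.float64(254.04262274345083), np.float64(165.90877384998345)) (np.float64(255.8049276588671), np.float64(183.93376368135722))
end -0.058 (np.float64(307.8516293949793), np.float64(136.58649934680187)) (np.float64(307.8891719415624), np.float64(154.28442737721798))
tip (np.float64(284.5188273590431), np.float64(206.29236878448572))
```

View pics/m4.png

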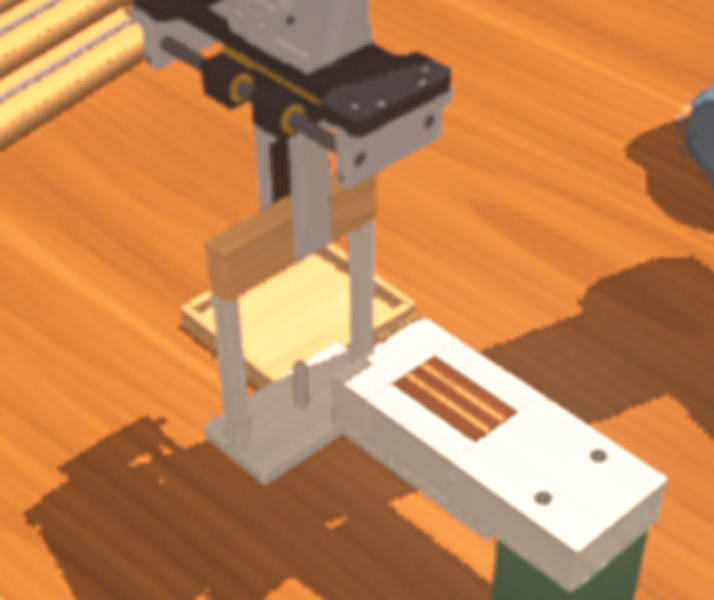

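The stirrup is held square in front of the free end. The rod tip is at crop (300,365), within about 1 px of where the model puts it. The bracket is at (350..660, 320..550).

```bash
python3 plan.py .5489 -.05 .138 -2.4 / .5539 .0688 .138 -2.4 go / .5539 .0688 .166 -2.4 go
```

```text
translation [-0.0, -0.0, 0.032] rot [0.0, -0.0, 0.0]
translation [0.0, -0.476, 0.032] rot [0.0, -0.0, 0.0]
translation [0.0, 0.0, -0.112] rot [0.0, -0.0, 0.0]
```

Emit:
drive_tool:
  increments:
    - {"translation":[0,-0.02,0.032],"rot":[0,0,0]}
    - {"translation":[0,-0.08,0.032],"rot":[0,0,0]}
    - {"translation":[0,-0.15,0.032],"rot":[0,0,0]}
    - {"translation":[0,-0.22,0.032],"rot":[0,0,0]}
    - {"translation":[0,-0.3,0.032],"rot":[0,0,0]}
    - {"translation":[0,-0.38,0.032],"rot":[0,0,0]}
    - {"translation":[0,-0.44,0.032],"rot":[0,0,0]}
    - {"translation":[0,-0.476,0.032],"rot":[0,0,0]}
    - {"translation":[0,-0.476,0.032],"rot":[0,0,0]}
    - {"translation":[0,-0.476,0.032],"rot":[0,0,0]}

```text
time: 14.8
tool_pos: [0.5543, 0.0683, 0.1379]
ee_rot: [0.0, 1.0, -0.021, 0.0]
wrist_force: [0.6, 0.3, -4.2]
grip_width: 0.168
finger_force: 50.0
```

Emit:
drive_tool:
  increments:
    - {"translation":[0,0,-0.03],"rot":[0,0,0]}
    - {"translation":[0,0,-0.06],"rot":[0,0,0]}
    - {"translation":[0,0,-0.085],"rot":[0,0,0]}
    - {"translation":[0,0,-0.095],"rot":[0,0,0]}
    - {"translation":[0,0,-0.103],"rot":[0,0,0]}
    - {"translation":[0,0,-0.112],"rot":[0,0,0]}
    - {"translation":[0,0,-0.112],"rot":[0,0,0]}
    - {"translation":[0,0,-0.112],"rot":[0,0,0]}
    - {"translation":[0,0,-0.112],"rot":[0,0,0]}
    - {"translation":[0,0,-0.112],"rot":[0,0,0]}

```text
time: 16.05
tool_pos: [0.5529, 0.0688, 0.1635]
ee_rot: [-0.0, 1.0, -0.021, -0.002]
wrist_force: [5.5, -1.7, -25.4]
grip_width: 0.163
finger_force: 50.0
```

Emit:
drive_tool:
  increments:
    - {"translation":[0,0,0.03],"rot":[0,0,0]}
    - {"translation":[0,0,0.03],"rot":[0,0,0]}
    - {"translation":[0,-0.024,0.03],"rot":[0,0,0]}
    - {"translation":[0,-0.024,0.03],"rot":[0,0,0]}
    - {"translation":[0,-0.024,0.01],"rot":[0,0,0]}
    - {"translation":[0,-0.024,0],"rot":[0,0,0]}
    - {"translation":[0,-0.024,0],"rot":[0,0,0]}
    - {"translation":[0,-0.024,0],"rot":[0,0,0]}
    - {"translation":[0,-0.024,0],"rot":[0,0,0]}
    - {"translation":[0,-0.024,0],"rot":[0,0,0]}

```text
time: 17.3
tool_pos: [0.5544, 0.0748, 0.1658]
ee_rot: [-0.0, 1.0, -0.021, -0.0]
wrist_force: [0.9, -0.1, -5.1]
grip_width: 0.168
finger_force: 50.0
```

Force is back to the bare weight and z went through, so the tip is in the hole. Next I raise slowly and check side forces.

Emit:
drive_tool:
  increments:
    - {"translation":[0,0,-0.005],"rot":[0,0,0]}
    - {"translation":[0,0,-0.01],"rot":[0,0,0]}
    - {"translation":[0,0,-0.015],"rot":[0,0,0]}
    - {"translation":[0,0,-0.02],"rot":[0,0,0]}
    - {"translation":[0,0,-0.025],"rot":[0,0,0]}
    - {"translation":[0,0,-0.03],"rot":[0,0,0]}
    - {"translation":[0,0,-0.035],"rot":[0,0,0]}
    - {"translation":[0,0,-0.04],"rot":[0,0,0]}
    - {"translation":[0,0,-0.04],"rot":[0,0,0]}
    - {"translation":[0,0,-0.04],"rot":[0,0,0]}

```text
time: 18.55
tool_pos: [0.5544, 0.0748, 0.1759]
ee_rot: [-0.0, 1.0, -0.021, -0.0]
wrist_force: [0.2, 0.2, -5.1]
grip_width: 0.164
finger_force: 50.0
```

Emit:
drive_tool:
  increments:
    - {"translation":[0,0,-0.012],"rot":[0,0,0]}
    - {"translation":[0,0,-0.024],"rot":[0,0,0]}
    - {"translation":[0,0,-0.036],"rot":[0,0,0]}
    - {"translation":[0,0,-0.048],"rot":[0,0,0]}
    - {"translation":[0,0,-0.06],"rot":[0,0,0]}
    - {"translation":[0,0,-0.072],"rot":[0,0,0]}
    - {"translation":[0,0,-0.084],"rot":[0,0,0]}
    - {"translation":[0,0,-0.096],"rot":[0,0,0]}
    - {"translation":[0,0,-0.102],"rot":[0,0,0]}
    - {"translation":[0,0,-0.102],"rot":[0,0,0]}

```text
time: 19.8
tool_pos: [0.5538, 0.0748, 0.1988]
ee_rot: [-0.0, 1.0, -0.021, -0.001]
wrist_force: [5.6, -0.8, -21.0]
grip_width: 0.167
finger_force: 50.0
```

```bash
echo '{"p":[0.5539,0.0748,0.2015],"yaw":-2.4}'>cmd.json; python3 plan.py - - .138 - go / .549 -.055 .138 -2.4 / .549 -.055 .146 -2.4 go / .6343 -.188 .146 -3 go / - - .1155 - go
```

```text
translation [0.0, -0.0, 0.254] rot [0.0, 0.0, 0.0]
translation [0.002, 0.52, 0.0] rot [0.0, 0.0, 0.0]
translation [0.002, 0.52, -0.032] rot [0.0, 0.0, 0.0]
translation [0.363, 0.517, 0.0] rot [-0.0, -0.0, 0.007]
translation [0.0, -0.0, 0.122] rot [0.0, 0.0, 0.0]
```

Emit:
drive_tool:
  increments:
    - {"translation":[0,0,0.02],"rot":[0,0,0]}
    - {"translation":[0,0,0.05],"rot":[0,0,0]}
    - {"translation":[0,0,0.09],"rot":[0,0,0]}
    - {"translation":[0,0,0.13],"rot":[0,0,0]}
    - {"translation":[0,0,0.17],"rot":[0,0,0]}
    - {"translation":[0,0,0.21],"rot":[0,0,0]}
    - {"translation":[0,0,0.24],"rot":[0,0,0]}
    - {"translation":[0,0,0.254],"rot":[0,0,0]}
    - {"translation":[0,0,0.254],"rot":[0,0,0]}
    - {"translation":[0,0,0.254],"rot":[0,0,0]}

```text
time: 21.05
tool_pos: [0.5546, 0.0748, 0.1382]
ee_rot: [-0.0, 1.0, -0.021, 0.0]
wrist_force: [-0.0, 0.1, -5.2]
grip_width: 0.169
finger_force: 50.0
```

Emit:
drive_tool:
  increments:
    - {"translation":[0,0,-0.025],"rot":[0,0,0]}
    - {"translation":[0,0,-0.048],"rot":[0,0,0]}
    - {"translation":[0,0,-0.048],"rot":[0,0,0]}
    - {"translation":[0.0,0.05,-0.048],"rot":[0,0,0]}
    - {"translation":[0.0,0.12,-0.048],"rot":[0,0,0]}
    - {"translation":[0.0,0.2,-0.048],"rot":[0,0,0]}
    - {"translation":[0.001,0.29,-0.048],"rot":[0,0,0]}
    - {"translation":[0.001,0.38,-0.048],"rot":[0,0,0]}
    - {"translation":[0.002,0.46,-0.048],"rot":[0,0,0]}
    - {"translation":[0.002,0.52,-0.048],"rot":[0,0,0]}

```text
time: 22.3
tool_pos: [0.5494, -0.0568, 0.1499]
ee_rot: [-0.0, 1.0, -0.021, -0.0]
wrist_force: [0.3, 0.0, -4.3]
grip_width: 0.168
finger_force: 50.0
```

Emit:
drive_tool:
  increments:
    - {"translation":[0.01,0.02,0],"rot":[0,0,0.007]}
    - {"translation":[0.06,0.1,0],"rot":[0,0,0.007]}
    - {"translation":[0.13,0.2,0],"rot":[0,0,0.007]}
    - {"translation":[0.21,0.31,0],"rot":[0,0,0.007]}
    - {"translation":[0.29,0.42,0],"rot":[0,0,0.007]}
    - {"translation":[0.34,0.49,0],"rot":[0,0,0.007]}
    - {"translation":[0.363,0.517,0],"rot":[0,0,0.007]}
    - {"translation":[0.363,0.517,0],"rot":[0,0,0.007]}
    - {"translation":[0.363,0.517,0],"rot":[0,0,0.007]}
    - {"translation":[0.363,0.517,0],"rot":[0,0,0.007]}

```text
time: 23.55
tool_pos: [0.6347, -0.1873, 0.15]
ee_rot: [-0.0, 1.0, -0.026, -0.0]
wrist_force: [1.3, 0.2, -5.5]
grip_width: 0.169
finger_force: 50.0
```

```bash
echo '{"p":[0.6343,-0.188,0.150],"yaw":-3.0}'>cmd.json
python3 - <<'E'
from h import *; from br import *
o=robot.get_obs(); print(o['tool_pos'],o['wrist_force'])
g=grab('scene'); save(g,'full6.png'); f=grab('top'); save(f,'top6.png')
def rect(F,hsvr,box,z,n):
    hsv=cv2.cvtColor(F['pixels'],cv2.COLOR_RGB2HSV); m=cv2.inRange(hsv,*hsvr); k=np.zeros_like(m); u0,v0,u1,v1=box; k[v0:v1,u0:u1]=m[v0:v1,u0:u1]
    k=cv2.morphologyEx(k,cv2.MORPH_CLOSE,np.ones((5,5))); c=max(cv2.findContours(k,0,2)[0],key=cv2.contourArea)
    b=cv2.boxPoints(cv2.minAreaRect(c)); P=np.array([ray(F,*p,z)[:2] for p in b]); print(n,cv2.contourArea(c),cv2.boundingRect(c),b.round(1).tolist(),P.mean(0).round(4),[round(np.linalg.norm(P[i+1]-P[i]),4) for i in(0,1)])
R=((0,70,0),(25,255,255))
old={'scene':cv2.cvtColor(cv2.imread('pics/scene0.png'),4),'top':cv2.cvtColor(cv2.imread('pics/top0.png'),4)}
for n,F,box in(('scene',g,(305,192,368,242)),('top',f,(285,224,336,262))):
    rect(F,R,box,.155,n+' now'); G=dict(F); G['pixels']=old[n]; rect(G,R,box,.137,n+' before')
E
```

```text
[ 0.63467421 -0.187318    0.15001303] [ 1.27182778  0.15735909 -5.54044368]
scene now 1453.5 (318, 192, 50, 43) [[318.0, 192.0], [367.0, 192.0], [367.0, 234.0], [318.0, 234.0]] [0.5552 0.0875] [np.float64(0.0788), np.float64(0.0959)]
scene before 574.0 (318, 205, 43, 30) [[316.79998779296875, 214.8000030517578], [326.29998779296875, 200.5], [360.5, 223.3000030517578], [350.8999938964844, 237.60000610351562]] [0.556  0.0806] [np.float64(0.0379), np.float64(0.0747)]
top now 453.0 (293, 235, 32, 18) [[292.70001220703125, 250.89999389648438], [293.3999938964844, 234.6999969482422], [324.29998779296875, 236.10000610351562], [323.6000061035156, 252.1999969482422]] [0.5523 0.0826] [np.float64(0.0331), np.float64(0.0625)]
top before 430.0 (294, 236, 32, 17) [[293.70001220703125, 251.1999969482422], [294.6000061035156, 235.6999969482422], [325.29998779296875, 237.5], [324.3999938964844, 253.0]] [0.5537 0.0812] [np.float64(0.0322), np.float64(0.0631)]
```

Emit:
drive_tool:
  increments:
    - {"translation":[0,0,0.04],"rot":[0,0,0]}
    - {"translation":[0,0,0.08],"rot":[0,0,0]}
    - {"translation":[0,0,0.11],"rot":[0,0,0]}
    - {"translation":[0,0,0.123],"rot":[0,0,0]}
    - {"translation":[0,0,0.128],"rot":[0,0,0]}
    - {"translation":[0,0,0.132],"rot":[0,0,0]}
    - {"translation":[0,0,0.136],"rot":[0,0,0]}
    - {"translation":[0,0,0.138],"rot":[0,0,0]}
    - {"translation":[0,0,0.138],"rot":[0,0,0]}
    - {"translation":[0,0,0.138],"rot":[0,0,0]}

```text
time: 24.9
tool_pos: [0.6351, -0.1882, 0.1159]
ee_rot: [0.0, 1.0, -0.026, 0.0]
wrist_force: [0.4, -0.2, -2.6]
grip_width: 0.164
finger_force: 50.0
```

Emit:
drive_tool:
  increments:
    - {"translation":[0,0,0],"rot":[0,0,0]}
    - {"translation":[0,0,0],"rot":[0,0,0]}
    - {"translation":[0,0,0],"rot":[0,0,0]}
    - {"translation":[0,0,0],"rot":[0,0,0]}
    - {"translation":[0,0,0],"rot":[0,0,0]}
    - {"translation":[0,0,0],"rot":[0,0,0]}
    - {"translation":[0,0,0],"rot":[0,0,0]}
    - {"translation":[0,0,0],"rot":[0,0,0]}
    - {"translation":[0,0,0],"rot":[0,0,0]}
    - {"translation":[0,0,0],"rot":[0,0,0]}
  claw: 1

```text
time: 26.15
tool_pos: [0.6349, -0.188, 0.1155]
ee_rot: [-0.0, 1.0, -0.026, -0.0]
wrist_force: [0.7, 0.2, -1.2]
grip_width: 1.0
finger_force: 0.0
```

Emit:
drive_tool:
  increments:
    - {"translation":[0,0,-0.06],"rot":[0,0,0]}
    - {"translation":[0,0,-0.15],"rot":[0,0,0]}
    - {"translation":[0,0,-0.25],"rot":[0,0,0]}
    - {"translation":[0,0,-0.35],"rot":[0,0,0]}
    - {"translation":[0,0,-0.45],"rot":[0,0,0]}
    - {"translation":[0,0,-0.5],"rot":[0,0,0]}
    - {"translation":[0,0,-0.5],"rot":[0,0,0]}
    - {"translation":[0,0,-0.5],"rot":[0,0,0]}
    - {"translation":[0,0,-0.5],"rot":[0,0,0]}
    - {"translation":[0,0,-0.5],"rot":[0,0,0]}

```text
time: 27.4
tool_pos: [0.6346, -0.1879, 0.2396]
ee_rot: [-0.0, 1.0, -0.026, -0.001]
wrist_force: [-0.1, 0.7, -0.7]
grip_width: 1.0
finger_force: 0.0
```

```bash
echo '{"p":[0.6343,-0.188,0.2405],"yaw":-3.0}'>cmd.json; python3 plan.py .556 .02 .2405 -2.4 go / .5546 .0808 .2405 -2.4 go / - - .1425 - / - - .1255 -
python3 - <<'E'
from h import *
g=grab('scene'); save(g,'full7.png')
# stirrup compare with start image
o=cv2.cvtColor(cv2.imread('pics/scene0.png'),4)
a=cv2.cvtColor(g['pixels'],cv2.COLOR_RGB2GRAY)[138:246,155:242].astype(np.float32); b=cv2.cvtColor(o,cv2.COLOR_RGB2GRAY)[138:246,155:242].astype(np.float32)
print(cv2.phaseCorrelate(b,a,cv2.createHanningWindow((87,108),cv2.CV_32F)))
h=cv2.cvtColor(g['pixels'],cv2.COLOR_RGB2HSV)
# nest ROI: classify white / dark / light along bracket centre line and across
for y in(-.02,-.012,0,.012):
    print([tuple(int(t) for t in g['pixels'][int(v),int(u)]) for u,v in [proj(g,[.5546+y,.0808,z]) for z in(.137,.145,.155,.16,.17)]])
E
```

```text
translation [-0.356, -0.814, -0.0] rot [0.0, 0.0, -0.007]
translation [-0.016, -0.243, -0.0] rot [0.0, -0.0, 0.0]
translation [0.0, -0.0, 0.392] rot [0.0, 0.0, 0.0]
translation [0.0, -0.0, 0.46] rot [0.0, 0.0, 0.0]
((0.30546956597582664, 0.5562539215142266), 0.7373442443800561)
[(229, 147, 84), (193, 127, 93), (213, 175, 146), (143, 87, 49), (147, 89, 49)]
[(167, 92, 55), (242, 165, 96), (184, 108, 73), (255, 254, 242), (144, 87, 49)]
[(171, 95, 58), (244, 171, 100), (195, 114, 66), (241, 165, 96), (189, 119, 84)]
[(105, 67, 44), (150, 85, 52), (183, 107, 63), (247, 177, 103), (166, 92, 55)]
```

Emit:
drive_tool:
  increments:
    - {"translation":[-0.04,-0.08,0],"rot":[0,0,-0.007]}
    - {"translation":[-0.1,-0.22,0],"rot":[0,0,-0.007]}
    - {"translation":[-0.18,-0.4,0],"rot":[0,0,-0.007]}
    - {"translation":[-0.26,-0.58,0],"rot":[0,0,-0.007]}
    - {"translation":[-0.32,-0.72,0],"rot":[0,0,-0.007]}
    - {"translation":[-0.356,-0.814,0],"rot":[0,0,-0.007]}
    - {"translation":[-0.356,-0.814,0],"rot":[0,0,-0.007]}
    - {"translation":[-0.356,-0.814,0],"rot":[0,0,-0.007]}
    - {"translation":[-0.356,-0.814,0],"rot":[0,0,-0.007]}
    - {"translation":[-0.356,-0.814,0],"rot":[0,0,-0.007]}

```text
time: 28.7
tool_pos: [0.5569, 0.0191, 0.2403]
ee_rot: [0.0, 1.0, -0.021, -0.0]
wrist_force: [-0.1, -0.2, 0.1]
grip_width: 0.998
finger_force: 0.0
```

Emit:
drive_tool:
  increments:
    - {"translation":[-0.008,-0.12,0],"rot":[0,0,0]}
    - {"translation":[-0.016,-0.243,0],"rot":[0,0,0]}
    - {"translation":[-0.016,-0.243,0],"rot":[0,0,0]}
    - {"translation":[-0.016,-0.243,0.1],"rot":[0,0,0]}
    - {"translation":[-0.016,-0.243,0.2],"rot":[0,0,0]}
    - {"translation":[-0.016,-0.243,0.28],"rot":[0,0,0]}
    - {"translation":[-0.016,-0.243,0.34],"rot":[0,0,0]}
    - {"translation":[-0.016,-0.243,0.38],"rot":[0,0,0]}
    - {"translation":[-0.016,-0.243,0.4],"rot":[0,0,0]}
    - {"translation":[-0.016,-0.243,0.4],"rot":[0,0,0]}

```text
time: 29.95
tool_pos: [0.5553, 0.0807, 0.1406]
ee_rot: [0.0, 1.0, -0.021, 0.0]
wrist_force: [0.6, 0.1, -0.5]
grip_width: 1.003
finger_force: 0.0
```

Emit:
drive_tool:
  increments:
    - {"translation":[0,0,0.02],"rot":[0,0,0]}
    - {"translation":[0,0,0.04],"rot":[0,0,0]}
    - {"translation":[0,0,0.06],"rot":[0,0,0]}
    - {"translation":[0,0,0.07],"rot":[0,0,0]}
    - {"translation":[0,0,0.07],"rot":[0,0,0]}
    - {"translation":[0,0,0.07],"rot":[0,0,0]}
    - {"translation":[0,0,0.07],"rot":[0,0,0]}
    - {"translation":[0,0,0.07],"rot":[0,0,0]}
    - {"translation":[0,0,0.07],"rot":[0,0,0]}
    - {"translation":[0,0,0.07],"rot":[0,0,0]}

```text
time: 31.2
tool_pos: [0.5552, 0.0807, 0.123]
ee_rot: [0.0, 1.0, -0.021, 0.0]
wrist_force: [-0.4, 0.1, -0.2]
grip_width: 1.0
finger_force: 0.0
```

Emit:
drive_tool:
  increments:
    - {"translation":[0,0,0],"rot":[0,0,0]}
    - {"translation":[0,0,0],"rot":[0,0,0]}
    - {"translation":[0,0,0],"rot":[0,0,0]}
    - {"translation":[0,0,0],"rot":[0,0,0]}
    - {"translation":[0,0,0],"rot":[0,0,0]}
    - {"translation":[0,0,0],"rot":[0,0,0]}
    - {"translation":[0,0,0],"rot":[0,0,0]}
    - {"translation":[0,0,0],"rot":[0,0,0]}
    - {"translation":[0,0,0],"rot":[0,0,0]}
    - {"translation":[0,0,0],"rot":[0,0,0]}
  claw: 0
  newtons: 40

```text
time: 32.45
tool_pos: [0.5552, 0.0808, 0.123]
ee_rot: [-0.0, 1.0, -0.021, 0.0]
wrist_force: [0.6, -0.2, 0.1]
grip_width: 0.675
finger_force: 39.8
```

Emit:
drive_tool:
  increments:
    - {"translation":[0,0,-0.02],"rot":[0,0,0]}
    - {"translation":[0,0,-0.04],"rot":[0,0,0]}
    - {"translation":[0,0,-0.06],"rot":[0,0,0]}
    - {"translation":[0,0,-0.08],"rot":[0,0,0]}
    - {"translation":[0,0,-0.12],"rot":[0,0,0]}
    - {"translation":[0,0,-0.2],"rot":[0,0,0]}
    - {"translation":[0,0,-0.28],"rot":[0,0,0]}
    - {"translation":[0,0,-0.36],"rot":[0,0,0]}
    - {"translation":[0,0,-0.4],"rot":[0,0,0]}
    - {"translation":[0,0,-0.4],"rot":[0,0,0]}

```text
time: 33.7
tool_pos: [0.5557, 0.0807, 0.224]
ee_rot: [0.0, 1.0, -0.021, 0.001]
wrist_force: [0.1, -0.2, -0.6]
grip_width: 0.678
finger_force: 39.9
```

```bash
echo '{"p":[0.5546,0.0808,0.223],"yaw":-2.4}'>cmd.json; python3 plan.py .46 -.145 .223 -2.8 go / - - .02 - / - - -.002 -
python3 - <<'E'
from h import *
g=grab('scene'); save(g,'full8.png'); o=robot.get_obs(); p=o['tool_pos']
for z in np.arange(.2,.27,.005):
    u,v=proj(g,[p[0]+.017,p[1]+.01,z]); print(z.round(3),g['pixels'][int(v),int(u)])
f={'pixels':None}
t=grab('top'); hsv=cv2.cvtColor(cv2.cvtColor(cv2.imread('pics/scene0.png'),4),cv2.COLOR_RGB2HSV)
G=dict(g); m=cv2.inRange(hsv,(8,60,100),(32,200,255))
E
```

```text
translation [-0.34, 0.918, 0.0] rot [0.0, -0.0, 0.004]
translation [-0.0, -0.0, 0.812] rot [0.0, 0.0, 0.0]
translation [-0.0, -0.0, 0.9] rot [0.0, 0.0, 0.0]
0.2 [239 146  69]
0.205 [238 144  69]
0.21 [242 150  71]
0.215 [233 141  67]
0.22 [238 146  68]
0.225 [239 146  69]
0.23 [127  73  42]
0.235 [100  58  35]
0.24 [101  58  35]
0.245 [100  57  35]
0.25 [101  58  35]
0.255 [106  60  35]
0.26 [108  62  38]
0.265 [150  97  59]
0.27 [102  56  33]
```

Emit:
drive_tool:
  increments:
    - {"translation":[-0.03,0.08,0],"rot":[0,0,0.004]}
    - {"translation":[-0.08,0.22,0],"rot":[0,0,0.004]}
    - {"translation":[-0.15,0.4,0],"rot":[0,0,0.004]}
    - {"translation":[-0.22,0.6,0],"rot":[0,0,0.004]}
    - {"translation":[-0.29,0.78,0],"rot":[0,0,0.004]}
    - {"translation":[-0.33,0.88,0],"rot":[0,0,0.004]}
    - {"translation":[-0.34,0.918,0],"rot":[0,0,0.004]}
    - {"translation":[-0.34,0.918,0],"rot":[0,0,0.004]}
    - {"translation":[-0.34,0.918,0],"rot":[0,0,0.004]}
    - {"translation":[-0.34,0.918,0],"rot":[0,0,0.004]}

```text
time: 35.05
tool_pos: [0.461, -0.1443, 0.2229]
ee_rot: [-0.0, 1.0, -0.023, -0.0]
wrist_force: [0.2, -0.6, -0.7]
grip_width: 0.677
finger_force: 39.9
```

Emit:
drive_tool:
  increments:
    - {"translation":[0,0,0.1],"rot":[0,0,0]}
    - {"translation":[0,0,0.25],"rot":[0,0,0]}
    - {"translation":[0,0,0.4],"rot":[0,0,0]}
    - {"translation":[0,0,0.55],"rot":[0,0,0]}
    - {"translation":[0,0,0.68],"rot":[0,0,0]}
    - {"translation":[0,0,0.76],"rot":[0,0,0]}
    - {"translation":[0,0,0.81],"rot":[0,0,0]}
    - {"translation":[0,0,0.83],"rot":[0,0,0]}
    - {"translation":[0,0,0.84],"rot":[0,0,0]}
    - {"translation":[0,0,0.84],"rot":[0,0,0]}

```text
time: 36.3
tool_pos: [0.4613, -0.1453, 0.0135]
ee_rot: [0.0, 1.0, -0.024, 0.0]
wrist_force: [-0.2, 0.9, -0.9]
grip_width: 0.674
finger_force: 39.9
```

Run:
```python
from h import *
g=grab('scene'); save(g,'full9.png'); o=robot.get_obs(); print(o['tool_pos'],o['wrist_force'])
s=cv2.cvtColor(cv2.imread('pics/scene0.png'),4)
# tray corners seen from start view: project the modelled outside corners and compare with tray edges by colour
c=np.array([.4595,-.146]); a=np.radians(-3); U=np.array([np.cos(a),np.sin(a)]); V=np.array([-U[1],U[0]])
for i,j in((1,1),(1,-1),(-1,-1),(-1,1)): print((i,j),[round(t,1) for t in proj(g,[*(c+U*i*.065+V*j*.055),.018])])
h=cv2.cvtColor(s,cv2.COLOR_RGB2HSV)[150:230,235:335]
# +x corner row/col extremes of plywood (low saturation vs bench)
m=cv2.inRange(h,(12,60,60),(30,165,255)); n,l,st,ce=cv2.connectedComponentsWithStats(m); i=1+np.argmax(st[1:,4]); ys,xs=np.where(l==i)
for k in(xs.argmin(),xs.argmax(),ys.argmin(),ys.argmax()): print(xs[k]+235,ys[k]+150)
```

```text
[ 0.46128806 -0.14536463  0.01360714] [-0.98027861 -0.33159289 -0.34886708]
(1, 1) [np.float64(277.7), np.float64(213.3)]
(1, -1) [np.float64(242.4), np.float64(186.7)]
(-1, -1) [np.float64(289.9), np.float64(160.5)]
(-1, 1) [np.float64(325.5), np.float64(184.1)]
243 187
334 193
290 162
296 227
```

Emit:
drive_tool:
  increments:
    - {"translation":[0,0,0.015],"rot":[0,0,0]}
    - {"translation":[0,0,0.03],"rot":[0,0,0]}
    - {"translation":[0,0,0.04],"rot":[0,0,0]}
    - {"translation":[0,0,0.048],"rot":[0,0,0]}
    - {"translation":[0,0,0.052],"rot":[0,0,0]}
    - {"translation":[0,0,0.056],"rot":[0,0,0]}
    - {"translation":[0,0,0.06],"rot":[0,0,0]}
    - {"translation":[0,0,0.06],"rot":[0,0,0]}
    - {"translation":[0,0,0.06],"rot":[0,0,0]}
    - {"translation":[0,0,0.06],"rot":[0,0,0]}

```text
time: 37.6
tool_pos: [0.4637, -0.1467, 0.0007]
ee_rot: [0.001, 1.0, -0.024, 0.003]
wrist_force: [-0.1, -0.3, 13.5]
grip_width: 0.675
finger_force: 39.9
```

Emit:
drive_tool:
  increments:
    - {"translation":[0,0,-0.008],"rot":[0,0,0]}
    - {"translation":[0,0,-0.008],"rot":[0,0,0]}
    - {"translation":[0,0,-0.008],"rot":[0,0,0]}
    - {"translation":[0,0,-0.008],"rot":[0,0,0]}
    - {"translation":[0,0,-0.008],"rot":[0,0,0]}
    - {"translation":[0,0,-0.008],"rot":[0,0,0]}
    - {"translation":[0,0,-0.008],"rot":[0,0,0]}
    - {"translation":[0,0,-0.008],"rot":[0,0,0]}
    - {"translation":[0,0,-0.008],"rot":[0,0,0]}
    - {"translation":[0,0,-0.008],"rot":[0,0,0]}

```text
time: 38.85
tool_pos: [0.4616, -0.1456, 0.0008]
ee_rot: [0.0, 1.0, -0.024, 0.001]
wrist_force: [0.3, 0.1, 5.7]
grip_width: 0.676
finger_force: 39.9
```

Emit:
drive_tool:
  increments:
    - {"translation":[0,0,0],"rot":[0,0,0]}
    - {"translation":[0,0,0],"rot":[0,0,0]}
    - {"translation":[0,0,0],"rot":[0,0,0]}
    - {"translation":[0,0,0],"rot":[0,0,0]}
    - {"translation":[0,0,-0.05],"rot":[0,0,0]}
    - {"translation":[0,0,-0.15],"rot":[0,0,0]}
    - {"translation":[0,0,-0.3],"rot":[0,0,0]}
    - {"translation":[0,0,-0.5],"rot":[0,0,0]}
    - {"translation":[0,0,-0.7],"rot":[0,0,0]}
    - {"translation":[0,0,-0.8],"rot":[0,0,0]}
  claw: 0.78

```text
time: 40.1
tool_pos: [0.462, -0.1458, 0.2043]
ee_rot: [0.001, 1.0, -0.024, 0.003]
wrist_force: [0.6, 0.1, -0.9]
grip_width: 0.778
finger_force: 0.0
```

Run:
```python
from h import *
g=grab('scene'); save(g,'full10.png')
c=np.array([.461,-.1455])
# sample across the blank's top (z=.030) along world x, at 3 y's, and along y
for y in(-.02,0,.02): print([int(g['pixels'][int(v),int(u)].sum()) for u,v in[proj(g,[c[0]+x,c[1]+y,.030]) for x in np.arange(-.026,.027,.004)]])
s=cv2.cvtColor(cv2.imread('pics/scene0.png'),4); d=cv2.absdiff(g['pixels'],s).sum(2)>90
d=cv2.morphologyEx(d.astype(np.uint8),cv2.MORPH_OPEN,np.ones((3,3))); n,l,st,_=cv2.connectedComponentsWithStats(d); print(st[1:][st[1:,4]>40])
h=cv2.cvtColor(g['pixels'],cv2.COLOR_RGB2HSV); m=cv2.inRange(h,(0,60,20),(14,255,175)); k=np.zeros_like(m); k[160:215,240:330]=m[160:215,240:330]; k=cv2.morphologyEx(k,3,np.ones((5,5)))
q=max(cv2.findContours(k,0,2)[0],key=cv2.contourArea); print(cv2.contourArea(q),cv2.boundingRect(q))
print([[round(t) for t in proj(g,[c[0]+i*.017,c[1]+j*.032,z])] for z in(.03,.006) for i,j in((1,1),(1,-1),(-1,-1),(-1,1))])
```

```text
[534, 618, 563, 314, 331, 456, 305, 332, 431, 296, 265, 231, 408, 612]
[633, 634, 582, 349, 349, 443, 372, 321, 464, 366, 192, 190, 189, 179]
[632, 633, 618, 437, 227, 292, 229, 206, 267, 245, 197, 194, 185, 189]
[[ 227    0  105  105 4265]
 [ 405    0  108   64 4682]
 [ 450    0    7   12   57]
 [ 525   32   91   76 4318]
 [ 186   39   10    7   51]
 [ 204   47   15    6   73]
 [ 390   46   60   54 2119]
 [ 227   55   15    8  100]
 [ 172   56   33   26  307]
 [ 220   65    8   12   86]
 [ 185   75   20   18  212]
 [ 205   83   40   19  387]
 [ 219   94  209   96 6660]
 [ 541  104   22   11  113]
 [ 403  115   30   21  241]
 [ 209  139   10    8   57]
 [ 464  145   16    9   97]
 [ 404  156  125   93 5712]
 [ 268  171   49   30  740]
 [ 199  188   98   62 2931]
 [ 255  189   34   25  234]
 [ 200  192   22   22  319]
 [ 354  205   27   13  139]
 [ 319  206   39   28  521]
 [ 194  208    7    9   44]]
2171.5 (240, 166, 90, 49)
[[289, 192], [267, 178], [279, 171], [301, 184], [289, 201], [267, 187], [279, 180], [301, 193]]
```

```bash
python3 -c "
from station import robot; print(robot.sign_off())"
```

```text
the job is handed in; nothing more can be done
None
```

The job was handed in at about 40 s on the robot clock: the block lies flat in the tray, inlay lines up, and the stirrup stands upright clear of the bracket. The bottle, heel and chisel were left alone. I got no verdict back, and the final state was checked from pixel values, not by eye.

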